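# Weigh the sample bottle and press the membrane key

## Robot

A 7-joint arm with a two-finger parallel gripper is mounted at the origin on the work surface. World frame = base frame: x ahead of the robot, y to its left, z up, the work surface at z = 0. Lengths are in m, angles in rad, forces in N, time in s.
With the tool pointing down it reaches from about 0.35 to 0.9 m from the base axis. Payload 8.1 kg.
Tool frame: the origin (TCP) lies between the finger pads; the fingertips stand r.nose_length ahead of it and the grasp point (between the pads) lies 2 mm behind it (r.nose_length is the distance from the TCP to the fingertips, in m); z points along the fingers, y is the line along which they close (so a half turn about z gives the same grasp; the last joint's range is limited). The gripper opens to 85 mm and grips with 20 to 120 N. Pads are 22 mm wide; open, the fingers measure 114 mm over their backs; the gripper's body (76 mm by 85 mm) begins 54 mm behind the grasp point. The pads swing forward as they close: fully open they stand 13 mm farther back than shut.
Start: joints at [1.085, 0.434, 0.025, 1.573, -0.012, 1.134, -0.075], TCP at [0.233, -0.58, 0.248] pointing down, gripper open.
Joint ranges: [-2.62, 2.62], [-0.44, 2.09], [-1.27, 1.32], [0.08, 2.57], [-1.32, 4.46], [0.12, 2], [-2.74, 2.74]. Speed limits (rad/s): [2.22, 2.22, 3.01, 3.01, 3.14, 3.14, 3.14].

## Interface

Orientations are given as a unit quaternion [x, y, z, w].
In Python, from cell import r gives the robot as it stands. Calls block until the motion is done:
- r.move_to(position, orientation): joint-space move of the TCP to a pose.
- r.servo_line(position, ori=None, speed=0.15): straight line of the TCP; ori=None keeps the orientation; speed is the mean speed in m/s.
- r.movej(angles): joint-space move.
- r.grip(opening): finger opening in m; the grip force is fixed at half the most; returns when the fingers have stopped.
- r.sleep(seconds).
- r.solve_ik(position, orientation): joint angles nearest the present ones, or None.
- r.read_state(): the state.
- r.capture(name): name is "scene" or "top"; returns the picture (400x640x3 uint8, blue, green, red); there is no depth.
- r.camera_model(name): a dict with "fx", "fy", "cx", "cy" (pixels), "extrinsics" (4x4, takes a point from camera to world coordinates). Camera axes: x right, y down, z forward; pixel columns grow to the right and rows downward; lengths in m; the calibration is good to about 2 mm. A picture is of the moment at which its call begins. camera_model takes no time and is no camera call.
A pose or a line that the arm cannot do raises r.PlanningError and nothing moves.
- r.sign_off(): hands the job in; it is judged then, once.
The state is a dict: "time_s": time; "qpos": joint angles; "qd": joint speeds; "tau": joint torques, N m; "ee_pos": TCP position; "tool_rot": TCP orientation; "force": force on the tool from outside, world axes, zero at the start; "moment": the same for the moment, N m; "width": finger opening in m; "grip_force": force on a finger pad.
Only numpy, scipy, OpenCV 4.12 (cv2) and the standard library are available. Lean on these libraries where they do the work, as an engineer would, in place of code of your own. Each camera call takes 0.05 s, during which the arm holds its last target. There are 200 camera calls.

## Task

Set the small amber bottle with the white cap gently upright on the balance's round steel pan and let go of it. Then press the green key on the balance's front panel firmly enough for it to register but without forcing it, and hold it down for about a second before letting go. Do not press the red key.

Things in the scene. Friction and masses are not known exactly. Their poses are not given: they have to be found in the camera images.
- sample_center (a point): Sample bottle: round amber glass jar with a white cap, no label, 48 mm in diameter, 90 mm tall, about 0.14 kg, standing on the bench. The point is its centre, 45 mm above its underside; z is its upright axis. Bystanders of like size: an amber bottle with a black cap and paper label, a white one with a blue cap.
- pan_top (a point): Centre of the top face of the balance's pan, a flat round steel disc 130 mm in diameter, 85 mm above the bench. The balance is fixed, white, 330 mm deep (x) and 210 mm wide (y); its housing is 65 mm high round the pan, its grey front panel, on the robot's side, 45 mm high. Axes are the balance's: z up, -x towards its front panel.
- green_key: Green membrane key on the front panel, a 36 mm square. Origin: centre of its top face, 51 mm above the bench, 6 mm above the panel; z up. It lies 165 mm in front (-x) of the pan's centre and 60 mm left or right of the middle. It gives only 1 mm, then is hard; it registers when over 4 N is kept on it for 0.5 s (6 to 15 N is a good press). Over 60 N would break it.
- red_key: The red key, of the same size, make and origin as the green one, in the other of the two places, 120 mm from the green key. Not to be pressed (it reacts to 3 N).
Not all that is in view belongs to the job. What is shaped like the part that bears sample_center but purple or turquoise is not meant.

How it is judged:
By the outcome, as a careful person would: the job done as asked, in the order asked, and still so for the second after the job is handed in, with the robot touching nothing.
It also fails if it takes over 48 s, if anything falls off the work surface, if the arm or the gripper's body presses on something with over 40 N, if the wrist force passes 120 N, or if a joint passes its speed limit or range.

## Working session

There is one attempt and no reset: what is moved stays moved. The work goes in short steps, each a Python script; the robot and the scene stay as the last script left them, time stands still between calls to the robot, and variables do not carry over. Pictures are saved under pics/ and viewed, at most 10 in all, crops included, and the job is handed in when it is done.

```bash
mkdir -p pics; ls; python3 - <<'E'
from cell import r
import cv2,numpy as np
for n in("scene","top"):
    cv2.imwrite(f"pics/{n}0.png",r.capture(n)); m=r.camera_model(n); print(n,m["fx"],m["fy"],m["cx"],m["cy"],np.round(m["extrinsics"],3).tolist())
s=r.read_state();print(s["time_s"],s["ee_pos"],s["tool_rot"],r.nose_length,s["width"],s["force"])
E
```

```text
pics
scene 379.658174072409 379.658174072409 321.62120168367943 196.62866796796672 [[0.002, 0.575, -0.818, 1.239], [1.0, -0.018, -0.01, -0.031], [-0.02, -0.818, -0.575, 0.564], [0.0, 0.0, 0.0, 1.0]]
top 498.08309961699 498.08309961699 328.67436921437036 197.36098952555213 [[-0.014, -0.983, 0.185, 0.318], [-1.0, 0.014, 0.003, -0.049], [-0.005, -0.185, -0.983, 1.02], [0.0, 0.0, 0.0, 1.0]]
0.1 [ 0.23322933 -0.57938828  0.24760266] [ 9.81746673e-01  1.90191893e-01 -2.00075303e-04 -6.88991358e-04] 0.017 0.08546806964420071 [ 0.93337391  0.0837832  -0.16674136]
```

View pics/scene0.png

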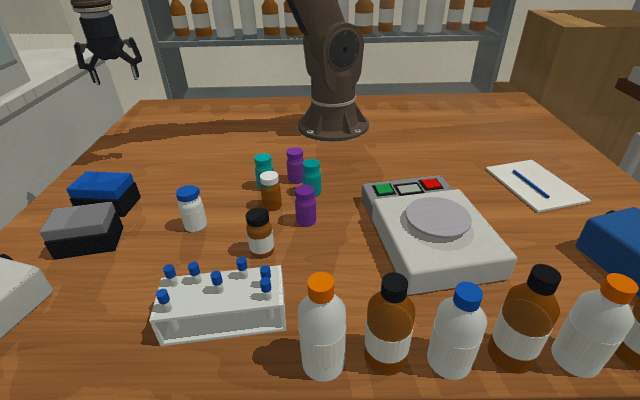

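View pics/top0.png

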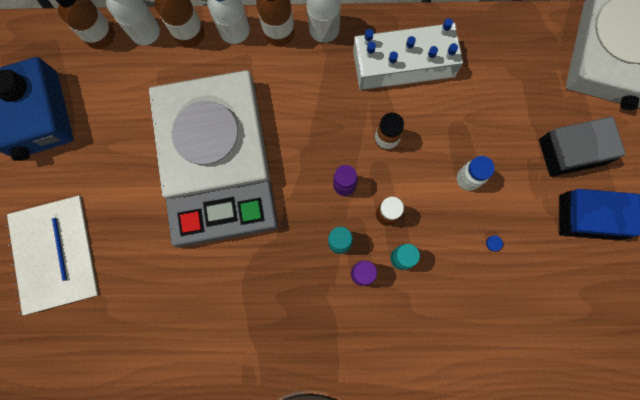

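The top view shows the white cap at (391,209), with purple caps at (345,180) and (364,273) and teal caps at (340,240) and (406,257). The pan is at (205,132), the green key at (251,211) and the red key at (190,222). The scene view agrees, with the white-capped amber bottle at (270,190).

```bash
cat > h.py <<'E'
from cell import r
import cv2,numpy as np
def ray(n,uv,z):
    m=r.camera_model(n);E=np.array(m["extrinsics"])
    d=E[:3,:3]@[(uv[0]-m["cx"])/m["fx"],(uv[1]-m["cy"])/m["fy"],1];o=E[:3,3]
    return o+d*(z-o[2])/d[2]
def proj(n,p):
    m=r.camera_model(n);E=np.array(m["extrinsics"]);c=E[:3,:3].T@(np.array(p)-E[:3,3])
    return np.array([m["fx"]*c[0]/c[2]+m["cx"],m["fy"]*c[1]/c[2]+m["cy"]])
def blob(im,lo,hi,seed,box=50):
    """contour nearest seed of an HSV range within a box"""
    k=cv2.inRange(cv2.cvtColor(im,cv2.COLOR_BGR2HSV),np.array(lo),np.array(hi))
    w=np.zeros_like(k);x,y=seed;w[max(y-box,0):y+box,max(x-box,0):x+box]=255
    cs=[c for c in cv2.findContours(k&w,cv2.RETR_EXTERNAL,cv2.CHAIN_APPROX_NONE)[0] if cv2.contourArea(c)>40]
    return max(cs,key=lambda c:cv2.pointPolygonTest(c,(float(x),float(y)),True)) if cs else None
E
python3 - <<'E'
from h import *
t=cv2.imread("pics/top0.png");s=cv2.imread("pics/scene0.png")
def show(n,im,lo,hi,seed,z,box=25):
    c=blob(im,lo,hi,seed,box)
    if c is None: print(seed,"none");return
    (u,v),(w,h),a=cv2.minAreaRect(c);mc,rad=cv2.minEnclosingCircle(c)
    p=ray(n,(u,v),z);q=ray(n,(u+1,v),z);k=np.linalg.norm(p-q)
    print(n,seed,"px",round(u,1),round(v,1),"xyz",p.round(4),"size",round(w*k,4),round(h*k,4),round(a,1))
show("top",t,(0,0,150),(180,70,255),(391,209),.09)
show("top",t,(50,120,40),(80,255,255),(251,211),.051)
show("top",t,(0,150,100),(8,255,255),(190,222),.051)
for p in((345,175),(364,272)): show("top",t,(125,80,40),(160,255,255),p,.09)
for p in((340,240),(406,257)): show("top",t,(82,80,40),(98,255,255),p,.09)
hsv=cv2.cvtColor(t,cv2.COLOR_BGR2HSV);print(hsv[132,205],hsv[175,205],hsv[90,170],hsv[209,391],hsv[212,391])
show("top",t,(110,10,60),(160,70,255),(205,132),.085,45)
show("scene",s,(0,0,150),(180,60,255),(270,178),.085,14)
show("scene",s,(50,120,40),(80,255,255),(384,189),.051)
show("scene",s,(0,150,100),(8,255,255),(430,184),.051)
hs=cv2.cvtColor(s,cv2.COLOR_BGR2HSV);print(hs[218,438],hs[195,405])
show("scene",s,(110,10,60),(160,70,255),(438,218),.085,45)
E
```

```text
top (391, 209) px 392.0 207.0 xyz [ 0.4723 -0.166   0.09  ] size 0.0416 0.0416 0.0
top (251, 211) px 250.0 210.3 xyz [0.4762 0.1091 0.051 ] size 0.0375 0.0383 78.7
top (190, 222) px 189.9 221.6 xyz [0.4554 0.2268 0.051 ] size 0.0354 0.0362 81.3
top (345, 175) px 344.5 180.0 xyz [ 0.5259 -0.0772  0.09  ] size 0.0573 0.044 90.0
top (364, 272) px 363.5 273.0 xyz [ 0.3496 -0.1088  0.09  ] size 0.0443 0.0461 90.0
top (340, 240) px 340.0 239.5 xyz [ 0.4121 -0.0666  0.09  ] size 0.0467 0.0449 90.0
top (406, 257) px 405.0 256.5 xyz [ 0.3788 -0.1866  0.09  ] size 0.0459 0.0511 45.0
[132   9 149] [ 35  15 189] [ 30  11 182] [ 49   9 226] [ 47  10 226]
(205, 132) none
scene (270, 178) px 268.5 177.5 xyz [ 0.4746 -0.165   0.085 ] size 0.0311 0.0406 90.0
scene (384, 189) px 384.1 188.5 xyz [0.4801 0.1109 0.051 ] size 0.0233 0.0418 83.7
scene (430, 184) px 431.0 182.7 xyz [0.4583 0.2288 0.051 ] size 0.0223 0.0424 83.7
[160   5 156] [ 37  16 141]
(438, 218) none
```

```bash
python3 - <<'E'
from h import *
t=cv2.imread("pics/top0.png")
g=np.array([.478,.110]);rd=np.array([.457,.2278]);y=(rd-g)/np.linalg.norm(rd-g);x=np.array([y[1],-y[0]])
pan=(g+rd)/2+.165*x;print("pan pred",pan,proj("top",[*pan,.085]),proj("scene",[*pan,.085]))
G=cv2.cvtColor(cv2.bilateralFilter(t,7,40,5),cv2.COLOR_BGR2GRAY)[60:200,140:280]
C=cv2.HoughCircles(G,cv2.HOUGH_GRADIENT,1.0,60,param1=60,param2=15,minRadius=30,maxRadius=38)
for c in (C[0] if C is not None else []): print("hough",c,ray("top",c[:2]+[140,60],.085))
Q=[1,0,0,0];b=[.4735,-.1655]
print(r.solve_ik([*b,.2],Q),r.solve_ik([*b,.05],Q),r.solve_ik([*pan,.25],Q),r.solve_ik([*g,.07],Q))
r.move_to([*b,.2],Q)
r.servo_line([*b,.12],speed=.15)
for n in("top","scene"): cv2.imwrite(f"pics/{n}1.png",r.capture(n))
s=r.read_state();print(s["time_s"],s["ee_pos"],s["force"])
a=cv2.imread("pics/top1.png")[120:300,280:480];c=cv2.imread("pics/scene1.png")[100:280,180:380]
cv2.imwrite("pics/c1.png",cv2.resize(np.hstack([a,c]),None,fx=2,fy=2))
E
```

```text
pan pred [0.62993907 0.19785773] [203.15979775 130.7669711 ] [438.24235667 214.97599508]
hough [62.5 72.5 31.8] [0.62641125 0.1990352  0.085     ]
[ 0.35195187  0.29478907 -0.1525547   1.921934    0.05515354  0.9288314
 -1.39795953] [ 0.31008847  0.50863581 -0.10676662  2.0647032   0.09590047  0.57277452
 -1.43471019] [ 0.00757198  0.5740496  -0.63871983  1.4349872   0.34851264  1.24688375
 -2.23589936] [-0.04217237  0.49059604 -0.38517757  2.06023185  0.29952782  0.64342237
 -2.19862518]
2.6417 [ 0.47424331 -0.16582468  0.12102399] [-0.54813294 -0.11383524 -0.17814496]
```

View pics/c1.png

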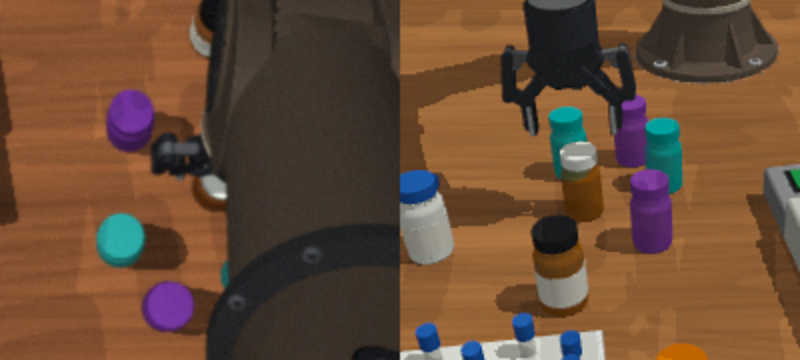

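The picture shows the open fingers straddling the white-capped bottle: tips at about (530,130) and (617,130) in the right half, cap at (578,155). The neighbouring bottles are clear. I'll descend and grip.

```bash
python3 - <<'E'
from h import *
b=[.4735,-.1655]
r.servo_line([*b,.052],speed=.1)
s=r.read_state();print(s["ee_pos"],s["force"])
r.grip(.03)
s=r.read_state();print("w",s["width"],s["grip_force"],s["force"],s["ee_pos"])
z0=s["ee_pos"][2]
r.servo_line([*b,.25],speed=.15)
r.sleep(.3)
s=r.read_state();print(s["time_s"],"w",s["width"],s["grip_force"],s["force"],s["ee_pos"],z0)
for n in("top","scene"): cv2.imwrite(f"pics/{n}2.png",r.capture(n))
cv2.imwrite("pics/c2.png",cv2.resize(cv2.imread("pics/scene2.png")[0:230,180:480],None,fx=2,fy=2))
E
```

```text
[ 0.47387156 -0.16556695  0.05240771] [-0.21982353 -0.49695797  0.22610109]
w 0.04604019143642119 60.31112512922846 [-2.32131105  0.83963842  9.32337061] [ 0.47387524 -0.16560778  0.05290769]
5.7 w 0.045831472980563094 61.41465652413899 [-0.5002426  -0.64693986 -0.98205002] [ 0.47339323 -0.16545719  0.2496628 ] 0.052907685345835634
```

View pics/c2.png

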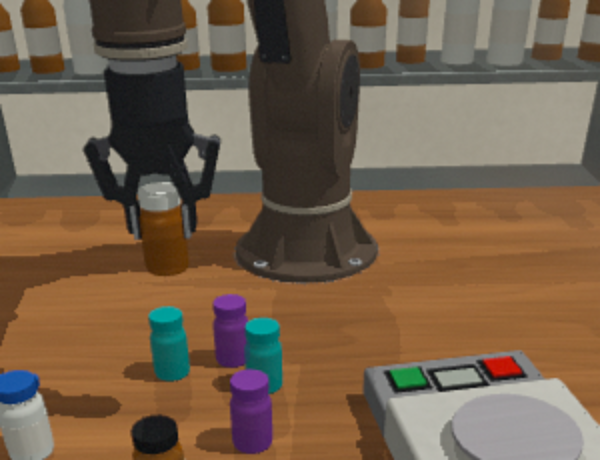

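The bottle is held upright at (165,230) in the crop, and the neighbours have not moved. The key and pan geometry is consistent: the prediction and the circle fit agree to 4 mm. I'll place it now.

```bash
python3 - <<'E'
from h import *
Q=[1,0,0,0];p=[.628,.1985]
r.move_to([*p,.25],Q)
r.servo_line([*p,.150],speed=.12)
r.sleep(.3)
f0=r.read_state()["force"][2]
z=.150
while z>.130:
    z-=.001; r.servo_line([*p,z],speed=.02)
    s=r.read_state()
    if s["force"][2]-f0>2: break
print(s["time_s"],z,s["ee_pos"],s["force"],f0,s["width"])
r.sleep(.2);print(r.read_state()["force"])
cv2.imwrite("pics/scene3.png",r.capture("scene"))
cv2.imwrite("pics/c3.png",cv2.resize(cv2.imread("pics/scene3.png")[60:290,300:580],None,fx=2,fy=2))
E
```

```text
11.8 0.13699999999999998 [0.62823662 0.19860922 0.13803862] [-2.57234564 -1.07717942  7.73840648] -1.4907336896418375 0.04614342289978695
[-1.86416158 -0.55226137  7.24114153]
```

View pics/c3.png

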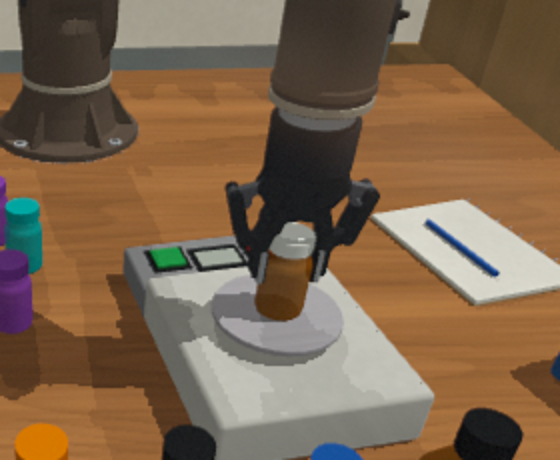

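The bottle stands on the pan close to its centre, cap at (295,240) and base at (280,312); the lean is perspective. Contact came at z = 0.138 as expected. I'll release, retreat and check.

```bash
python3 - <<'E'
from h import *
Q=[1,0,0,0];p=[.628,.1985];g=[.478,.110]
r.servo_line([*p,.1376],speed=.02)
print(r.read_state()["force"])
r.grip(.085); r.sleep(.2)
r.servo_line([*p,.27],speed=.15)
r.move_to([*g,.16],Q)
r.grip(0.0); r.sleep(.3)
s=r.read_state();print(s["time_s"],s["ee_pos"],s["force"],s["width"])
a=r.capture("scene");b=r.capture("top")
cv2.imwrite("pics/c4.png",cv2.resize(np.hstack([a[60:290,300:560],b[50:280,120:320]]),None,fx=1.7,fy=1.7))
E
```

```text
[-1.20477529 -0.06381972  5.75914597]
15.9083 [0.478023   0.11000491 0.16002919] [-0.12892131 -0.09977225 -0.8963508 ] -0.000234734646894941
```

View pics/c4.png

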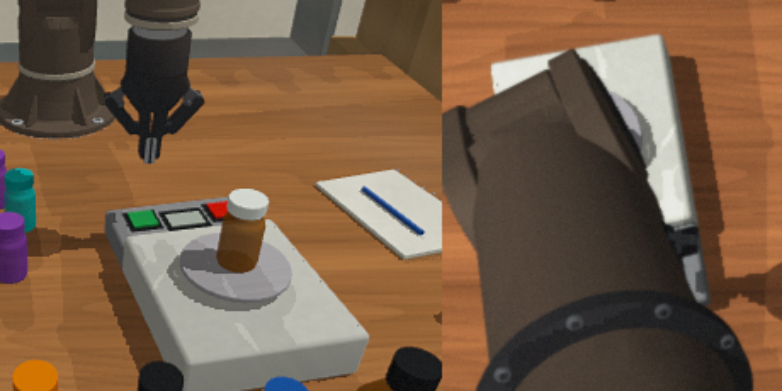

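The bottle stands upright and released on the pan, base at (240,265). The closed fingers are above the green key at (142,218). I'll press it now.

```bash
python3 - <<'E'
from h import *
g=[.478,.110]
r.servo_line([*g,.076],speed=.1); r.sleep(.3)
f0=r.read_state()["force"][2]; z=.076; log=[];t4=None
while z>.055:
    z-=.0005; r.servo_line([*g,z],speed=.02)
    s=r.read_state();f=s["force"][2]-f0;log.append((round(s["time_s"],2),round(z,4),round(s["ee_pos"][2],4),round(f,1)))
    if f>4 and t4 is None:t4=s["time_s"]
    if f>8: break
print(f0,log[-6:])
t0=t4 or s["time_s"];F=[]
while r.read_state()["time_s"]-t0<1.0:
    r.sleep(.1);F.append(round(r.read_state()["force"][2]-f0,1))
r.servo_line([*g,z+.015],speed=.1)
print(F,r.read_state()["time_s"])
r.servo_line([*g,.2],speed=.15)
r.move_to([.40,-.05,.3],[1,0,0,0]);r.sleep(.3)
s=r.read_state();print(s["time_s"],s["force"])
a=r.capture("scene");b=r.capture("top")
cv2.imwrite("pics/c5.png",cv2.resize(np.hstack([a[60:290,300:560],b[50:280,120:320]]),None,fx=1.7,fy=1.7))
E
```

```text
0.8317170996141974 [(21.05, 0.0685, np.float64(0.0685), np.float64(-1.1)), (21.3, 0.068, np.float64(0.068), np.float64(0.2)), (21.55, 0.0675, np.float64(0.0676), np.float64(0.9)), (21.8, 0.067, np.float64(0.0671), np.float64(2.2)), (22.05, 0.0665, np.float64(0.0669), np.float64(7.7)), (22.3, 0.066, np.float64(0.0668), np.float64(15.8))]
[np.float64(15.0), np.float64(14.6), np.float64(15.5), np.float64(14.7), np.float64(14.5), np.float64(15.3), np.float64(16.4), np.float64(15.4)] 23.4
25.475 [-1.25313681  0.13777112 -0.26851248]
```

View pics/c5.png

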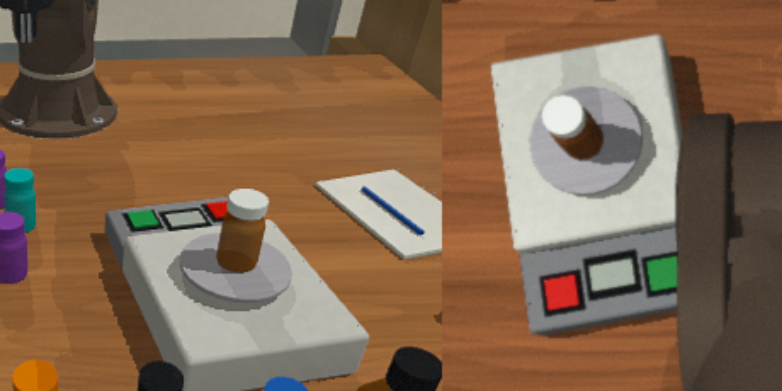

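The bottle stands upright at the pan's centre, base at about (580,145) in the top-view half, and the keys are intact. The green key was held at 8–16 N for about a second, and the arm is clear.

```bash
python3 -c "
from cell import r
print(r.sign_off())"
```

```text
the job is handed in; nothing more can be done
None
```

The white-capped amber bottle stands released and upright on the pan, the green key was then held for about 1.2 s at 8–16 N (just over the 15 N guide, well under 60 N), the red key was not pressed, and the job was handed in at about 25.5 s.

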